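Mount the medallion and poise the tweezers at the mark

TASK

Lift the gilt medallion out of its open mould and lay it gently, flat and bud up, in the middle of the gold ring on the red-brown plaque. Then take the sprung tweezers from their yellow rest and squeeze them until the red needle stands on the green mark (tips 14 mm apart), and hold them level and still with the tips a few centimetres straight above the medallion's bud, ready for a leaf to be slipped between them: the program finishes while still holding the tweezers there at that gap. Leave the other things on the bench where they are.

Things in the scene. Friction and masses are not known exactly. Their poses are not given: they have to be found in the camera images.
- mould: Fixed dark steel block, 110 x 110 mm, 24 high, with a brass dot at each corner. In the middle of its top is a round open cavity, 60 mm across and 8 deep. Origin: centre of the underside; z up. It stands on the robot's left or right; the tweezer rest is on the other side.
- medallion: Loose gilt medallion, 85 to 170 g, in the mould's cavity, disc flush with the mould's top. Disc 56 mm across, 8 thick; upright bud in its middle, 22 across, straight-sided from the disc's top to 30 mm above the origin, then tapering to its tip at 40 mm. Grip it by the bud from above. Origin: centre of the disc's underside; z along the bud.
- plaque: Fixed red-brown square plaque, 140 x 140 mm: a flat panel whose top is 12 mm above the bench, in a raised dark rim 12 wide and 22 high (116 mm clear inside). A thin gold ring, 76 mm across, is inlaid flush around its middle. Origin: centre of the underside.
- rest: Fixed yellow tweezer rest: base 150 x 90 mm, 4 thick, with two rails across, 8 thick, 90 long, tops 26 mm above the bench, centred 55 mm either side of the middle along its x axis. The tweezers lie over both rails, pads between them, where the fingers fit. Origin: centre of the underside.
- tweezers: Loose sprung tweezers, dark steel, 85 g, 183 mm long, 12 high, lying on the rest, arms side by side (squeezed horizontally). x points to the tips, z up; origin at the underside between the blue grip pads (x -17 to 17 mm), near the centre of mass. Fixed arm along x, its pad's outer face at y = +14 mm; relaxed, the moving arm's pad face is at y = -27 (41 mm over both pads).
- jaw (a joint): Angle of the moving arm, hinged at x = -85, y = -9 mm of the tweezers: 0 relaxed (tips 40 mm apart), grows as squeezed; 0.15 rad at the green mark: arms parallel, 28 mm over the pads, tips 14 mm apart; 0.23 shut. 0.01 rad is 1.7 mm at the tips, 0.85 mm at the pads. A spring opens it: about 2.5 N at the pads when relaxed, 7 N at the mark.
- tips (a point): Point midway between the tips when at the mark: x = 85, y = 0, z = 6 mm in the tweezers' frame. The gauge is a white bar across the arms at x = 43 mm, with a green mark 4.6 mm wide; the moving arm's red needle runs over it.
- tip_a (a point): Inner face of the fixed arm's tip (85, 7, 6 mm in the tweezers' frame).
- tip_b (a point): Inner face of the moving arm's tip; its distance from tip_a is the tip gap.
- phone: Bystander: black phone lying flat, 72 x 150 x 9 mm. Origin: underside centre.
- glue_tin: Bystander: gold tin with a pale top, 60 mm across, 85 high. Origin: underside centre.
- brush: Bystander: brush lying at the far side. Origin: underside.
- rivet_cup: Bystander: white cup, 60 mm across, 50 high. Origin: underside centre.
- ring_box: Bystander: small red and blue gift box, 60 x 60 x 45 mm. Origin: underside centre.
- leaf: Bystander: flat gilt leaf, 45 x 16 x 4 mm. Origin: underside centre.

How it is judged (in metres and radians):
On the way, in this order (a step that is already met when the one before it is completed fails the run):
1. the medallion is lifted clear of the mould in the fingers (z of medallion in the frame of mould above 0.04 m and contact force between medallion and the fingers above 0.3 N and contact force between medallion and mould below 0.01 N), for 0.1 s.
2. the medallion lies flat and released within the gold ring on the plaque (horizontal distance between medallion and plaque below 0.012 m and z of medallion in the frame of plaque between 0.009 and 0.015 m and angle between medallion's own z axis and vertical below 0.1 rad and linear speed of medallion below 0.03 m/s and contact force between medallion and the fingers below 0.05 N), for 0.2 s.
3. the tweezers are lifted off their rest in the fingers (z of tweezers in the frame of rest above 0.045 m and contact force between tweezers and the fingers above 1 N and contact force between tweezers and rest below 0.01 N), for 0.1 s.
At the end, for the whole second after the job is handed in: Medallion flat on the plaque, centre within 12 mm of the ring's, at rest, released; tweezers held by the fingers alone (over 1 N), level within 0.3 rad, still, tip gap steady at 10 to 18 mm, tips within 25 mm sideways of the bud and 10 to 80 mm above its tip (all of step 2 and distance between tip_a and tip_b between 0.01 and 0.018 m and velocity of joint jaw between -0.1 and 0.1 rad/s and linear speed of tweezers below 0.03 m/s and contact force between tweezers and the fingers above 1 N and angle between tweezers's own z axis and vertical below 0.3 rad and horizontal distance between tips and medallion below 0.025 m and z of tips in the frame of medallion between 0.05 and 0.12 m and contact force between tweezers and medallion below 0.01 N and contact force between tweezers and plaque below 0.01 N and contact force between tweezers and rest below 0.01 N and height (world z) of tweezers above 0.05 m); the arm keeps its last pose, push and grip.
It fails at once if the medallion is dropped (falls free faster than 0.5 m/s) (linear speed of medallion above 0.5 m/s and contact force between medallion and the fingers below 0.01 N).
It fails at once if a bystander (phone, tin, brush, cup, gift box or leaf) is shoved more than 25 mm (distance of any of phone, glue_tin, brush, rivet_cup, ring_box, leaf from where it was at the start of the episode above 0.025 m).
It also fails if it takes over 51 s, if anything falls off the work surface, if the arm or the gripper's body presses on something with over 40 N, if the wrist force passes 120 N, or if a joint passes its speed limit or range.

ROBOT

A 6-joint arm with a two-finger parallel gripper is mounted at the origin on the work surface. World frame = base frame: x ahead of the robot, y to its left, z up, the work surface at z = 0. Lengths are in mm, angles in degrees, forces in N, time in s.
With the tool pointing down it reaches from about 350 to 850 mm from the base axis. Payload 8.1 kg.
Tool frame: the origin (TCP) lies at the very end of the fingers, on their centre line; the grasp point (between the pads) lies 19 mm behind it (r.grip_point_offset is the distance from the TCP to the grasp point, in mm); z points along the fingers, y is the line along which they close (so a half turn about z gives the same grasp; the last joint's range is limited). The gripper opens to 85 mm and grips with 20 to 120 N. Pads are 22 mm wide; open, the fingers measure 114 mm over their backs; the gripper's body (76 mm by 85 mm) begins 54 mm behind the grasp point. The pads swing forward as they close: fully open they stand 13 mm farther back than shut.
Start: joints at [61.742, 7.471, 85.268, -0, 87.261, -4.893], TCP at [237.934, 550.811, 231.292] pointing down, gripper open.
Joint ranges: [-169.43, 169.43], [-51.17, 129.36], [1.28, 143.12], [-76.62, 256.62], [0, 156.53], [-152.29, 152.29]. Speed limits (degrees/s): [136.94, 136.94, 159.86, 180, 180, 180].

INTERFACE

Orientations are given as [roll, pitch, yaw] about the fixed x, y, z axes, in that order (R = Rz(yaw) Ry(pitch) Rx(roll)).
In Python, from bench import status, eyes, r gives the robot as it stands.
- The arm moves only by the shell command python3 -m handwheel 'ROWS' [FORCE]. ROWS is a JSON object whose one key "series" holds a list that holds one entry, the list of rows, each a list of 7 numbers: the shift along the tool's x, y, z in cm, then the turn, a rotation vector about the tool's x, y, z in rad, then the opening, from 0 (shut) to 1 (fully open). In form: {"series": [[[tx, ty, tz, rx, ry, rz, claw], ...]]}. A call has 1 to 12 rows; each row is the pose to reach, as a shift and turn from the pose commanded when the call began, along the tool's axes at that moment; what a row does not reach only later rows make up. A row lasts 1/8 s, in which the tool goes at most 62.5 mm and 10.7 degrees, less where a joint would pass 70% of its speed; a pose out of reach is approached as far as the arm can. A call with a gripper value outside its range is refused whole. The fingers move at their own pace and stop on an object; FORCE is the grip in N (left out, the last holds). Time passes only in rows, so rows that repeat a pose let the fingers close. It gives the time, the measured TCP pose, the force, the opening and the grip force at its end, in the units of the state.
- status.sense(): the state, without advancing time (a new reading comes with each control period).
- eyes.snapshot(name): name is "side" or "top"; returns a dict with "img" (384x512x3 uint8, red, green, blue), "mtx" (3x3 intrinsics, pixels), "R" (3x3) and "t" (3): a world point X has camera coordinates R X + t. Camera axes: x right, y down, z forward; pixel columns grow to the right and rows downward; lengths in mm; the calibration is good to about 2 mm. A picture is of the moment at which its call begins. There is no depth.
- r.hand_in(): hands the job in; it is judged then, once.
The state is a dict: "time": time; "joint_pos": joint angles; "qd": joint speeds; "joint_efforts": joint torques, N m; "tool_pos": TCP position; "tcp_rot": TCP orientation; "ft_force": force on the tool from outside, world axes, zero at the start; "wrist_torque": the same for the moment, N m; "finger_gap": finger opening in mm; "grip_force": force on a finger pad.
Only numpy, scipy, OpenCV 4.12 (cv2) and the standard library are available. Lean on these libraries where they do the work, as an engineer would, in place of code of your own. Each camera call takes 0.05 s, during which the arm holds its last target. There are 200 camera calls.

## Working session

There is one attempt and no reset: what is moved stays moved. The work goes in short steps, Python scripts to look and compute and a shell command to move; the robot and the scene stay as the last step left them, time stands still between calls to the robot, and variables do not carry over. Pictures are saved under pics/ and viewed, at most 10 in all, crops included, and the job is handed in when it is done.

```bash
mkdir -p pics; ls
python3 - <<'E'
from bench import status, eyes, r
import cv2,pickle,numpy as np
print(status.sense(), r.grip_point_offset)
for n in ("side","top"):
    s=eyes.snapshot(n); cv2.imwrite(f"pics/{n}0.png",s["img"][:,:,::-1]); pickle.dump(s,open(f"{n}0.pkl","wb"))
    print(n,s["mtx"].tolist(),np.round(s["R"],3).tolist(),s["t"], -s["R"].T@s["t"])
E
```

```text
pics
{'time': 0.0, 'joint_pos': array([ 6.17435629e+01,  7.51558622e+00,  8.53324642e+01, -1.39564781e-04,
        8.72587275e+01, -4.89416095e+00]), 'qd': array([ 0.11061561, -0.03234435,  0.02202148,  0.01624329, -0.00196803,
       -0.01822526]), 'joint_efforts': array([ 1.45083846e-03, -5.69381583e+01, -5.00568616e+01,  1.62129213e-04,
        1.43467335e-02,  7.88425223e-05]), 'tool_pos': array([237.65241698, 550.32115246, 230.20889874]), 'tcp_rot': array([-1.79893600e+02, -8.97090616e-03,  1.56637722e+02]), 'ft_force': array([-0.12451875, -0.10522289,  0.02838271]), 'wrist_torque': array([ 0.04556013, -0.03021565,  0.02811575]), 'grip_force': 0.0, 'finger_gap': 85.30255091259306} 18.700000000000003
side [[349.73086857080915, 0.0, 252.9454005003733], [0.0, 349.73086857080915, 192.05594350530737], [0.0, 0.0, 1.0]] [[-0.897, -0.442, -0.003], [-0.345, 0.704, -0.62], [0.276, -0.555, -0.784]] [519.27997693 219.15314622 725.82328554] [340.961256   478.33142773 706.7133117 ]
top [[445.6905742879018, 0.0, 255.02156653135296], [0.0, 445.6905742879018, 191.97494900569194], [0.0, 0.0, 1.0]] [[-0.003, -1.0, 0.019], [-0.992, 0.0, -0.122], [0.122, -0.02, -0.992]] [ -8.10841937 568.70678208 991.20223138] [ 443.25871186   11.19572284 1053.26700512]
```

View pics/side0.png

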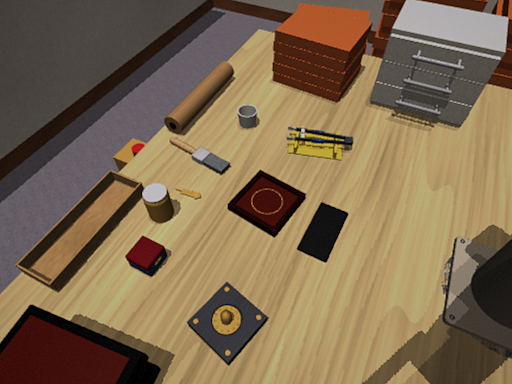

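View pics/top0.png

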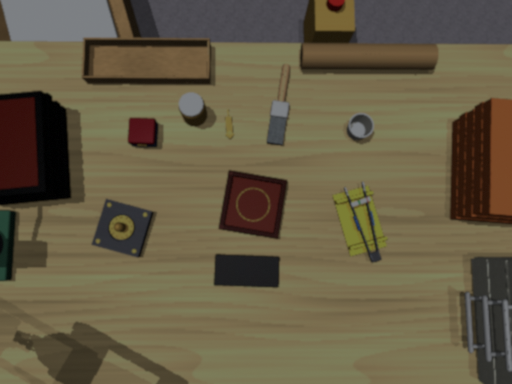

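The side view shows the mould at (228,322), plaque at (267,202) and tweezers at (320,140). The top view shows the mould at (122,228), plaque at (253,204), rest at (360,220) with the tips toward the top (+x), phone at (247,270), tin at (193,108) and cup at (361,127). I'll enlarge both views for measuring.

Run:
```python
import cv2,pickle,numpy as np
S={n:pickle.load(open(f"{n}0.pkl","rb"))["img"][:,:,::-1] for n in("top","side")}
def c(n,x,y,w,h,k): return cv2.resize(S[n][y:y+h,x:x+w],None,fx=k,fy=k,interpolation=cv2.INTER_CUBIC)
a=np.hstack([c("top",325,170,70,100,5),c("top",85,190,80,80,5)[:400].copy() if 0 else cv2.copyMakeBorder(c("top",85,190,80,80,5),0,100,0,0,cv2.BORDER_CONSTANT)])
cv2.imwrite("pics/crop1.png",a)
b=np.hstack([c("side",280,115,80,60,5),c("side",185,280,80,90,4)[:300]])
cv2.imwrite("pics/crop2.png",b)
```

```text
(no output)
```

View pics/crop1.png

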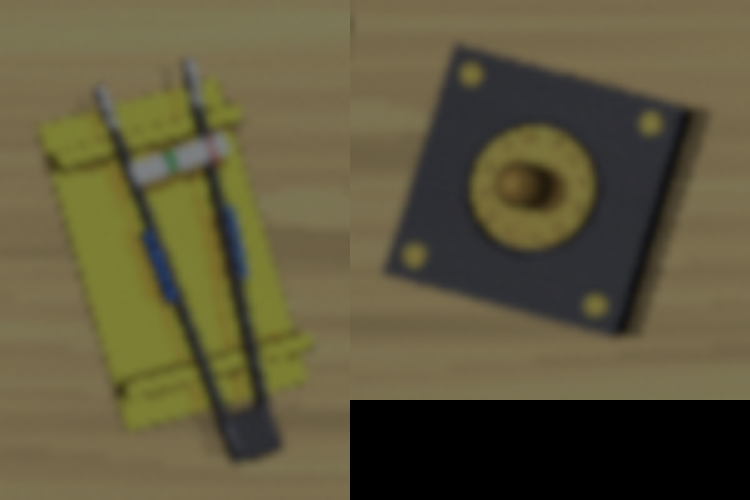

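View pics/crop2.png

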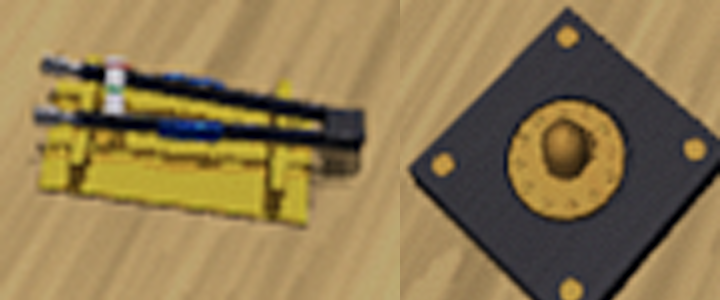

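Crop 1 (top) shows the blue pads at about (357,223) and (372,218), the green mark at (359,202), the hinge block at (376,256) and four brass dots around the medallion at (191,227). Crop 2 shows the same items in the side view, and the fixed arm (image left in the top view) carries the gauge. Next I'll measure by masks and triangulate.

```bash
cat > h.py <<'E'
import cv2,pickle,numpy as np
def ray(s,p):
    d=s["R"].T@np.linalg.solve(s["mtx"],[p[0],p[1],1.]); return -s["R"].T@s["t"], d/np.linalg.norm(d)
def plane(s,p,z):
    o,d=ray(s,p); return o+d*(z-o[2])/d[2]
def tri(s1,p1,s2,p2):
    o1,d1=ray(s1,p1);o2,d2=ray(s2,p2)
    k=np.linalg.lstsq(np.c_[d1,-d2],o2-o1,rcond=None)[0]
    a,b=o1+k[0]*d1,o2+k[1]*d2
    return (a+b)/2,np.linalg.norm(a-b)
def proj(s,X):
    q=s["mtx"]@(s["R"]@np.asarray(X,float)+s["t"]); return q[:2]/q[2]
def blobs(img,roi,lo,hi,amin=4):
    x,y,w,h=roi; k=4
    im=cv2.resize(img[y:y+h,x:x+w],None,fx=k,fy=k,interpolation=cv2.INTER_CUBIC)
    m=cv2.inRange(cv2.cvtColor(im,cv2.COLOR_RGB2HSV),lo,hi)
    n,l,st,c=cv2.connectedComponentsWithStats(m)
    o=[(st[i,4]/k/k,*( (c[i]+.5)/k-.5+[x,y])) for i in range(1,n) if st[i,4]/k/k>=amin]
    return sorted([tuple(np.round(v,2) for v in q) for q in o],reverse=True)
E
python3 - <<'E'
from h import *
S={n:pickle.load(open(f"{n}0.pkl","rb")) for n in("top","side")}
R={"top":{"mould":(92,198,64,62),"ring":(232,184,42,42),"rest":(328,178,62,85)},
"side":{"mould":(186,282,84,80),"ring":(240,180,55,45),"rest":(280,115,80,60)}}
for n in R:
    im=S[n]["img"]
    print(n,"brass",blobs(im,R[n]["mould"],(10,110,70),(35,255,255)))
    print(n,"ring",blobs(im,R[n]["ring"],(8,90,75),(35,255,255),2))
    print(n,"blue",blobs(im,R[n]["rest"],(100,110,40),(130,255,255),2))
    print(n,"green",blobs(im,R[n]["rest"],(45,60,60),(90,255,255),1))
    print(n,"yellow",blobs(im,R[n]["rest"],(22,130,80),(33,255,255),20))
    x,y,w,h=R[n]["ring"];print(n,"ringpx",cv2.cvtColor(im[y+h//2-0:y+h//2+1,x:x+w],cv2.COLOR_RGB2HSV)[0].tolist())
E
```

```text
top brass [(np.float64(432.94), np.float64(120.95), np.float64(226.98)), (np.float64(10.38), np.float64(108.87), np.float64(204.4)), (np.float64(10.0), np.float64(97.47), np.float64(240.63)), (np.float64(9.75), np.float64(133.74), np.float64(250.55)), (np.float64(9.31), np.float64(144.76), np.float64(214.22))]
top ring [(np.float64(293.88), np.float64(252.5), np.float64(204.72))]
top blue [(np.float64(22.31), np.float64(356.71), np.float64(222.87)), (np.float64(2.69), np.float64(371.71), np.float64(219.96)), (np.float64(2.5), np.float64(370.7), np.float64(215.28))]
top green [(np.float64(5.75), np.float64(358.74), np.float64(201.68))]
top yellow [(np.float64(919.0), np.float64(348.79), np.float64(225.02)), (np.float64(410.69), np.float64(365.11), np.float64(224.58)), (np.float64(263.81), np.float64(377.55), np.float64(227.42)), (np.float64(140.31), np.float64(355.93), np.float64(193.8)), (np.float64(41.0), np.float64(368.55), np.float64(191.41))]
top ringpx [[2, 158, 68], [3, 159, 69], [3, 161, 68], [10, 153, 75], [18, 142, 90], [18, 139, 90], [11, 153, 75], [4, 165, 68], [3, 161, 68
[... 2265 characters left out ...]
], [2, 223, 64], [3, 223, 64], [1, 216, 66], [0, 202, 63], [4, 221, 68], [16, 177, 140], [15, 176, 122], [177, 246, 56], [1, 230, 62], [1, 206, 67], [3, 224, 65], [2, 228, 65], [2, 215, 64], [2, 217, 67], [2, 220, 65], [2, 224, 65], [1, 209, 67], [4, 235, 65], [1, 215, 64], [2, 223, 64], [2, 210, 68], [3, 212, 66], [2, 223, 64], [1, 215, 63], [2, 209, 67], [2, 209, 66], [3, 211, 64], [2, 216, 65], [2, 220, 65], [3, 224, 66], [2, 227, 64], [1, 212, 65], [1, 216, 65], [2, 216, 66], [178, 217, 61], [11, 183, 107], [11, 184, 112], [5, 205, 72], [2, 218, 62], [2, 223, 64], [3, 224, 66], [2, 202, 67], [1, 216, 66], [2, 219, 64], [2, 231, 64], [2, 217, 67], [3, 230, 61], [3, 193, 45], [3, 217, 27]]
```

Run:
```python
from h import *
np.set_printoptions(precision=1,suppress=True)
S={n:pickle.load(open(f"{n}0.pkl","rb")) for n in("top","side")}; T,D=S["top"],S["side"]
td=[(108.87,204.4),(97.47,240.63),(133.74,250.55),(144.76,214.22)]
sd=[(227.34,352.31),(195.31,320.7),(258.24,316.84),(226.47,288.72)]
P=[]
for p in td:
    b=min((tri(T,p,D,q) for q in sd),key=lambda v:v[1]+abs(v[0][2]-24)); P.append(b[0]); print("dot",b[0],b[1],plane(T,p,24),min((plane(D,q,24) for q in sd),key=lambda v:np.linalg.norm(v-b[0])))
P=np.array(P);print("mould",P.mean(0)); e=P[1]-P[0];print("yaw",np.degrees(np.arctan2(e[1],e[0])),np.linalg.norm(e))
# disc centroid and ring by ellipse fit of contours
def ell(s,roi,lo,hi):
    x,y,w,h=roi;k=4
    im=cv2.resize(s["img"][y:y+h,x:x+w],None,fx=k,fy=k,interpolation=cv2.INTER_CUBIC)
    m=cv2.inRange(cv2.cvtColor(im,cv2.COLOR_RGB2HSV),lo,hi)
    cs,_=cv2.findContours(m,cv2.RETR_EXTERNAL,cv2.CHAIN_APPROX_NONE);c=max(cs,key=cv2.contourArea)
    e=cv2.fitEllipse(cv2.convexHull(c)); return (np.array(e[0])+.5)/k-.5+[x,y],np.array(e[1])/k
for nm,rt,rs,lo,hi in (("ring",(234,186,38,38),(249,185,36,32),(8,60,75),(35,255,255)),("disc",(107,212,28,30),(208,301,38,38),(10,110,50),(35,255,255))):
    a,b=ell(T,rt,lo,hi),ell(D,rs,lo,hi); z={"ring":12,"disc":24}[nm]
    print(nm,a,b,tri(T,a[0],D,b[0]),plane(T,a[0],z),plane(D,b[0],z))
for nm,a,b,z in (("padfix",(356.71,222.87),(317.72,140.42),38),("padmov",(371.4,217.8),(318.0,130.9),38),("green",(358.74,201.68),(302.1,132.35),38)):
    print(nm,tri(T,a,D,b),plane(T,a,z),plane(D,b,z))
c=lambda x,y:(x/5+325-.4,y/5+170-.4); d=lambda x,y:(x/5+280-.4,y/5+115-.4)
for nm,a,b in (("tip1",c(99,90),d(38,115)),("tip2",c(190,63),d(44,65)),("block",c(251,432),d(343,128)),("rest R-front",c(298,383),(0,0)),("rest",c(130,428),(0,0)),("rest",c(40,125),(0,0)),("rest",c(213,78),(0,0))):
    print(nm,tri(T,a,D,b) if b[0] else "",plane(T,a,32 if b[0] else 4))
for b in (d(38,188),d(308,225)): print("restside",plane(D,b,0))
```

```text
dot [541.2 327.7  24.6] 0.012424597210444583 [541.2 327.9  24. ] [541.3 327.6  24. ]
dot [458.3 350.4  24.5] 0.021711046901085333 [458.3 350.6  24. ] [458.3 350.3  24. ]
dot [435.6 267.5  24.5] 0.06710010187526685 [435.6 267.6  24. ] [435.6 267.4  24. ]
dot [518.4 244.8  24.7] 0.015228644884020925 [518.5 244.9  24. ] [518.6 244.5  24. ]
mould [488.4 297.6  24.6]
yaw 164.6677151659221 85.97940340465033
ring (array([252.6, 204.2]), array([35.3, 35.5])) (array([266.6, 201. ]), array([26.9, 33.1])) (array([542.9,  -3.6,  11.1]), np.float64(0.16618661221792128)) [542.7  -3.6  12. ] [542.7  -3.   12. ]
disc (array([121.1, 227. ]), array([24.2, 25.3])) (array([226.2, 319.5]), array([29.1, 30.8])) (array([489.3, 298.7,  21.9]), np.float64(0.2000748411560636)) [489.1 298.1  24. ] [488.9 299.3  24. ]
padfix (array([ 497.5, -242.5,   32.5]), np.float64(0.13217797649050753)) [ 497.1 -241.2   38. ] [ 496.3 -236.6   38. ]
padmov (array([ 509. , -275.8,   36.3]), np.float64(0.3810390724734182)) [ 508.7 -275.3   38. ] [ 508.7 -273.8   38. ]
green (array([ 546. , -246.9,   39.5]), np.float64(0.7899788954074333)) [ 545.8 -247.3   38. ] [ 546.9 -248.4   38. ]
tip1 (array([ 578.9, -216.6,   31.6]), np.float64(0.8462195004926762)) [ 579.3 -216.4   32. ]
tip2 (array([ 592.6, -260.2,   28.6]), np.float64(0.2859757948706761)) [ 591.9 -259.3   32. ]
block (array([ 421.9, -282. ,   31.2]), np.float64(0.03232014056975747)) [ 421.9 -281.8   32. ]
rest R-front  [ 444.1 -312.8    4. ]
rest  [ 423.3 -232.9    4. ]
rest  [ 566.2 -194.     4. ]
rest  [ 588.8 -277.5    4. ]
restside [ 566.3 -193.8    0. ]
restside [ 420.5 -233.1    0. ]
```

```bash
cat >> h.py <<'E'
from scipy.spatial.transform import Rotation as Ro
def go(goal,yaw=None):
    "shift (cm, tool axes) and turn (rad) from measured pose to goal"
    from bench import status
    s=status.sense(); R=Ro.from_euler("xyz",s["tcp_rot"],degrees=True)
    sh=R.inv().apply(np.array(goal)-s["tool_pos"])/10
    tu=(R.inv()*Ro.from_euler("xyz",[180,0,s["tcp_rot"][2] if yaw is None else yaw],degrees=True)).as_rotvec()
    print("t",round(s["time"],2),"pos",s["tool_pos"].round(1),"rot",s["tcp_rot"].round(2),"gap",round(s["finger_gap"],1),"F",round(s["grip_force"],1),s["ft_force"].round(1),"J",s["joint_pos"].round(0))
    print("shift",sh.round(2),"turn",tu.round(3))
E
python3 - <<'E'
from h import *
T=pickle.load(open("top0.pkl","rb"))
go((488.7,298,100)); go((488.7,298,28))
# dark arm pixels by rows between pads and block / pads and gauge, arms at z~36
g=cv2.cvtColor(T["img"],cv2.COLOR_RGB2HSV)
for side in (0,1):
    pts=[]
    for v in list(range(208,214))+list(range(232,250)):
        # nominal column of the arm
        u0=np.interp(v,[188,247],[345,368]) if side==0 else np.interp(v,[183,247],[363,376.4])
        us=np.arange(int(u0)-3,int(u0)+5); w=np.clip(95-g[v,us,2].astype(float),0,None)
        if w.sum()>20: pts.append(plane(T,((w*us).sum()/w.sum(),v),36)[:2])
    vx,vy,x0,y0=cv2.fitLine(np.float32(pts),cv2.DIST_HUBER,0,.01,.01).ravel()
    print(side,len(pts),np.degrees(np.arctan2(vy,vx))%180,"pt",x0,y0, "y at x=500",y0+(500-x0)*vy/vx)
E
```

```text
t 0.1 pos [237.7 550.4 230.3] rot [-1.7990e+02 -1.0000e-02  1.5663e+02] gap 85.4 F 0.0 [ 0.7 -0.5 -0.4] J [62.  8. 85. -0. 87. -5.]
shift [-33.05 -13.19  13.05] turn [-0.002 -0.     0.   ]
t 0.1 pos [237.7 550.4 230.3] rot [-1.7990e+02 -1.0000e-02  1.5663e+02] gap 85.4 F 0.0 [ 0.7 -0.5 -0.4] J [62.  8. 85. -0. 87. -5.]
shift [-33.05 -13.18  20.25] turn [-0.002 -0.     0.   ]
0 24 19.1134 pt 491.8089 -245.48544 y at x=500 -242.64688
1 24 10.380217 pt 486.72925 -276.31226 y at x=500 -273.88135
```

```bash
python3 -m handwheel '{"series": [[[-5,-2,1,0,0,0,1],[-10,-4,3,0,0,0,1],[-15.5,-6,5,0,0,0,1],[-21,-8.2,7,0,0,0,1],[-26.5,-10.5,9,0,0,0,1],[-31,-12.4,11,0,0,0,1],[-33,-13.2,13,0,0,0,0.8],[-33,-13.2,13,0,0,0,0.6],[-33,-13.2,13,0,0,0,0.6],[-33,-13.2,13,0,0,0,0.6]]]}' 30; python3 -c "
from h import *;go((488.7,298,100));go((488.7,298,28))"
```

```text
time: 1.35
tool_pos: [488.2, 300.3, 102.3]
tcp_rot: [179.9, 0.0, 156.7]
ft_force: [-0.8, 0.5, 0.4]
finger_gap: 51.3
grip_force: 0.0
t 1.35 pos [488.2 300.3 102.3] rot [1.7992e+02 4.0000e-02 1.5674e+02] gap 51.3 F 0.0 [-0.8  0.5  0.4] J [ 26.   9.  98.   0.  73. -40.]
shift [-0.13 -0.19  0.23] turn [0.001 0.001 0.   ]
t 1.35 pos [488.2 300.3 102.3] rot [1.7992e+02 4.0000e-02 1.5674e+02] gap 51.3 F 0.0 [-0.8  0.5  0.4] J [ 26.   9.  98.   0.  73. -40.]
shift [-0.13 -0.2   7.43] turn [0.001 0.001 0.   ]
```

```bash
python3 -m handwheel '{"series": [[[-0.1,-0.2,1.5,0,0,0,0.6],[-0.1,-0.2,3,0,0,0,0.6],[-0.1,-0.2,4.2,0,0,0,0.6],[-0.1,-0.2,5,0,0,0,0.6],[-0.1,-0.2,5,0,0,0,0.6],[-0.1,-0.2,5,0,0,0,0.6]]]}'; python3 -c "
from h import *;go((488.7,298,28))"
```

```text
time: 2.1
tool_pos: [489.0, 296.7, 51.7]
tcp_rot: [180.0, 0.0, 156.6]
ft_force: [0.5, 0.3, -0.4]
finger_gap: 51.1
grip_force: 0.0
t 2.1 pos [489.  296.7  51.7] rot [1.7997e+02 2.0000e-02 1.5663e+02] gap 51.1 F 0.0 [ 0.5  0.3 -0.4] J [ 26.  12. 100.  -0.  68. -41.]
shift [0.08 0.11 2.37] turn [0. 0. 0.]
```

```bash
python3 -m handwheel '{"series": [[[0.08,0.1,1,0,0,0,0.6],[0.08,0.1,1.8,0,0,0,0.6],[0.08,0.1,2.3,0,0,0,0.6],[0.08,0.1,2.3,0,0,0,0.6],[0.08,0.1,2.3,0,0,0,0.5],[0.08,0.1,2.3,0,0,0,0.35],[0.08,0.1,2.3,0,0,0,0.15],[0.08,0.1,2.3,0,0,0,0.1],[0.08,0.1,2.3,0,0,0,0.1],[0.08,0.1,2.3,0,0,0,0.1]]]}' 30; python3 -c "
from h import *;go((488.7,298,28))"
```

```text
time: 3.35
tool_pos: [488.6, 297.9, 28.8]
tcp_rot: [180.0, 0.0, 156.6]
ft_force: [-2.7, -1.7, 3.9]
finger_gap: 20.5
grip_force: 29.6
t 3.35 pos [488.6 297.9  28.8] rot [1.7997e+02 3.0000e-02 1.5664e+02] gap 20.5 F 29.6 [-2.7 -1.7  3.9] J [ 26.  14. 100.   0.  66. -40.]
shift [-0.    0.01  0.08] turn [0.001 0.    0.   ]
```

```bash
python3 -m handwheel '{"series": [[[0,0,-0.5,0,0,0,0.1],[0,0,-1.5,0,0,0,0.1],[0,0,-3,0,0,0,0.1],[0,0,-5,0,0,0,0.1],[0,0,-6.5,0,0,0,0.1],[0,0,-7,0,0,0,0.1],[0,0,-7,0,0,0,0.1],[0,0,-7,0,0,0,0.1]]]}'
python3 - <<'E'
from h import *
from bench import eyes
s=eyes.snapshot("side");cv2.imwrite("pics/lift.png",cv2.resize(s["img"][200:384,130:330,::-1],None,fx=3,fy=3))
go((542.8,-3.3,100))
E
```

```text
time: 4.35
tool_pos: [487.8, 297.5, 97.5]
tcp_rot: [-179.9, -0.1, 156.6]
ft_force: [0.1, 0.5, -2.0]
finger_gap: 21.1
grip_force: 29.6
t 4.4 pos [487.7 297.5  97.3] rot [-1.7993e+02 -6.0000e-02  1.5664e+02] gap 20.7 F 29.6 [ 0.3 -0.2 -1.7] J [ 26.   9.  98.   0.  73. -40.]
shift [-16.99 -25.43  -0.25] turn [-0.001 -0.001  0.   ]
```

View pics/lift.png

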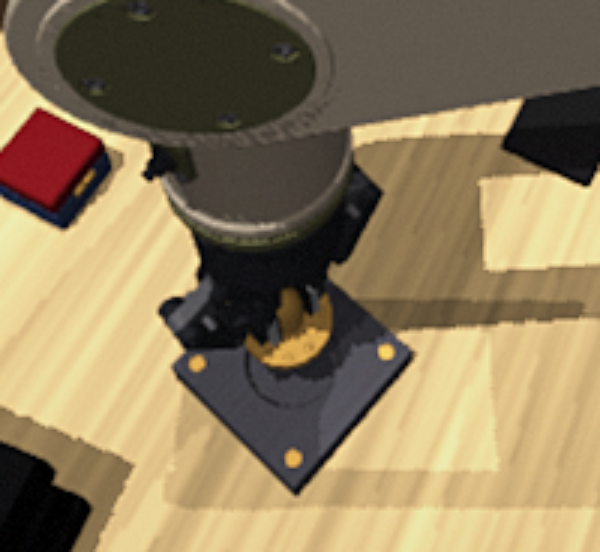

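The medallion is held level at about (290,340) in the crop, clear of the empty cavity. I'll carry it to the plaque now.

```bash
python3 -m handwheel '{"series": [[[-1,-1.5,0,0,0,0,0.1],[-2.7,-4,0,0,0,0,0.1],[-5,-7.5,0,0,0,0,0.1],[-7.4,-11,0,0,0,0,0.1],[-9.8,-14.6,0,0,0,0,0.1],[-12,-18,0,0,0,0,0.1],[-14,-21,0,0,0,0,0.1],[-15.6,-23.4,0,0,0,0,0.1],[-16.6,-24.9,0,0,0,0,0.1],[-17,-25.4,0,0,0,0,0.1],[-17,-25.4,0,0,0,0,0.1],[-17,-25.4,0,0,0,0,0.1]]]}'; python3 -c "
from h import *;go((542.8,-3.3,24))"
```

```text
time: 5.9
tool_pos: [543.4, -2.0, 98.2]
tcp_rot: [180.0, -0.0, 156.7]
ft_force: [-0.2, 0.4, -1.6]
finger_gap: 20.9
grip_force: 29.6
t 5.9 pos [543.4  -2.   98.2] rot [ 1.7999e+02 -3.0000e-02  1.5669e+02] gap 20.9 F 29.6 [-0.2  0.4 -1.6] J [ -6.   5. 102.   0.  73. -72.]
shift [ 0.   -0.15  7.42] turn [ 0. -0. -0.]
```

```bash
python3 -m handwheel '{"series": [[[0,-0.1,1.5,0,0,0,0.1],[0,-0.1,3.5,0,0,0,0.1],[0,-0.1,5.5,0,0,0,0.1],[0,-0.1,6.6,0,0,0,0.1],[0,-0.1,7.0,0,0,0,0.1],[0,-0.1,7.1,0,0,0,0.1],[0,-0.1,7.1,0,0,0,0.1],[0,-0.1,7.1,0,0,0,0.1]]]}'; python3 -c "
from h import *;go((542.8,-3.3,24))"
```

```text
time: 6.9
tool_pos: [543.8, -3.8, 28.0]
tcp_rot: [180.0, 0.1, 156.6]
ft_force: [-0.1, 0.1, -1.6]
finger_gap: 20.8
grip_force: 29.6
t 6.9 pos [543.8  -3.8  28. ] rot [1.7998e+02 7.0000e-02 1.5663e+02] gap 20.8 F 29.6 [-0.1  0.1 -1.6] J [ -6.  10. 105.   0.  65. -72.]
shift [0.11 0.01 0.4 ] turn [0.    0.001 0.   ]
```

```bash
python3 -m handwheel '{"series": [[[0.1,0,0.1,0,0,0,0.1],[0.1,0,0.2,0,0,0,0.1],[0.1,0,0.28,0,0,0,0.1],[0.1,0,0.32,0,0,0,0.1],[0.1,0,0.32,0,0,0,0.1]]]}'; python3 -c "
from h import *;go((542.8,-3.3,24))"
```

```text
time: 7.52
tool_pos: [542.3, -3.3, 24.8]
tcp_rot: [-180.0, -0.0, 156.6]
ft_force: [-5.2, 1.0, 7.5]
finger_gap: 21.0
grip_force: 30.4
t 7.53 pos [542.3  -3.3  24.8] rot [-1.7999e+02 -2.0000e-02  1.5664e+02] gap 21.0 F 30.4 [-5.2  1.   7.5] J [ -6.  10. 105.  -0.  65. -72.]
shift [-0.05  0.03  0.08] turn [-0. -0.  0.]
```

Contact is confirmed, with 7.5 N upward. I'll release and back off upward.

```bash
python3 -m handwheel '{"series": [[[0,0,-0.05,0,0,0,0.2],[0,0,-0.05,0,0,0,0.35],[0,0,-0.05,0,0,0,0.55],[0,0,-0.05,0,0,0,0.55],[0,0,-0.05,0,0,0,0.55],[0,0,-1,0,0,0,0.55],[0,0,-3,0,0,0,0.55],[0,0,-6,0,0,0,0.55],[0,0,-9,0,0,0,0.55],[0,0,-11,0,0,0,0.55],[0,0,-11,0,0,0,0.55],[0,0,-11,0,0,0,0.55]]]}'; python3 -c "
from h import *
c,s=np.cos(np.radians(19.1)),np.sin(np.radians(19.1))
# origin from fixed arm pad point (y~+11 centreline of fixed arm) 
for yl in (9,10,11,12): print(yl, 497.3+yl*s, -241.8-yl*c)
go((502,-253,150),199.1);go((502,-253,150),109.1);go((502,-253,150),19.1)"
```

```text
time: 9.02
tool_pos: [541.9, -3.3, 133.4]
tcp_rot: [-180.0, -0.0, 156.6]
ft_force: [-0.6, -0.7, -0.4]
finger_gap: 46.9
grip_force: 0.0
9 500.24496109081196 -250.30454020941778
10 500.57217898979104 -251.24948912157532
11 500.8993968887701 -252.19443803373287
12 501.22661478774927 -253.13938694589038
t 9.03 pos [541.9  -3.3 133.4] rot [-1.7999e+02 -4.0000e-02  1.5664e+02] gap 46.9 F 0.0 [-0.6 -0.7 -0.4] J [ -6.   2. 101.  -0.  77. -72.]
shift [ -6.24 -24.5   -1.66] turn [ 0.    -0.001 -0.741]
t 9.03 pos [541.9  -3.3 133.4] rot [-1.7999e+02 -4.0000e-02  1.5664e+02] gap 46.9 F 0.0 [-0.6 -0.7 -0.4] J [ -6.   2. 101.  -0.  77. -72.]
shift [ -6.24 -24.5   -1.66] turn [-0.001 -0.001  0.83 ]
t 9.03 pos [541.9  -3.3 133.4] rot [-1.7999e+02 -4.0000e-02  1.5664e+02] gap 46.9 F 0.0 [-0.6 -0.7 -0.4] J [ -6.   2. 101.  -0.  77. -72.]
shift [ -6.24 -24.5   -1.66] turn [-1.0e-03 -0.0e+00  2.4e+00]
```

```bash
python3 -m handwheel '{"series": [[[-0.3,-1,-0.3,0,0,0.15,0.55],[-0.8,-3,-0.8,0,0,0.33,0.6],[-1.3,-5,-1.2,0,0,0.51,0.7],[-1.9,-7.5,-1.6,0,0,0.69,0.8],[-2.5,-10,-1.6,0,0,0.87,0.85],[-3.1,-12.5,-1.6,0,0,1.05,0.85],[-3.7,-15,-1.6,0,0,1.23,0.85],[-4.3,-17.5,-1.6,0,0,1.41,0.85],[-5,-20,-1.6,0,0,1.59,0.85],[-5.6,-22.3,-1.6,0,0,1.77,0.85],[-6.2,-24.6,-1.6,0,0,1.95,0.85],[-6.2,-24.6,-1.6,0,0,2.1,0.85]]]}'
python3 - <<'E'
from h import *
from bench import eyes
go((502,-255.3,100),19.1)
for n in ("top","side"):
    s=eyes.snapshot(n);pickle.dump(s,open(n+"1.pkl","wb"))
    cv2.imwrite(f"pics/{n}1.png",s["img"][:,:,::-1])
a=cv2.resize(cv2.imread("pics/top1.png")[165:245,210:410],None,fx=3,fy=3);b=cv2.resize(cv2.imread("pics/side1.png")[110:240,215:365],None,fx=2.5,fy=2.5)
b=cv2.copyMakeBorder(b,0,0,0,a.shape[1]-b.shape[1],cv2.BORDER_CONSTANT);cv2.imwrite("pics/c3.png",np.vstack([a,b]))
E
```

```text
time: 10.52
tool_pos: [500.4, -254.9, 148.2]
tcp_rot: [-179.9, 0.1, 35.9]
ft_force: [0.4, 0.5, -0.1]
finger_gap: 72.4
grip_force: 0.0
t 10.53 pos [ 500.4 -254.9  148.2] rot [-1.7987e+02  8.0000e-02  3.5900e+01] gap 72.4 F 0.0 [ 0.4  0.5 -0.1] J [-32.   5.  97.  -0.  78.  22.]
shift [0.11 0.14 4.82] turn [-0.002  0.002  0.293]
```

View pics/c3.png

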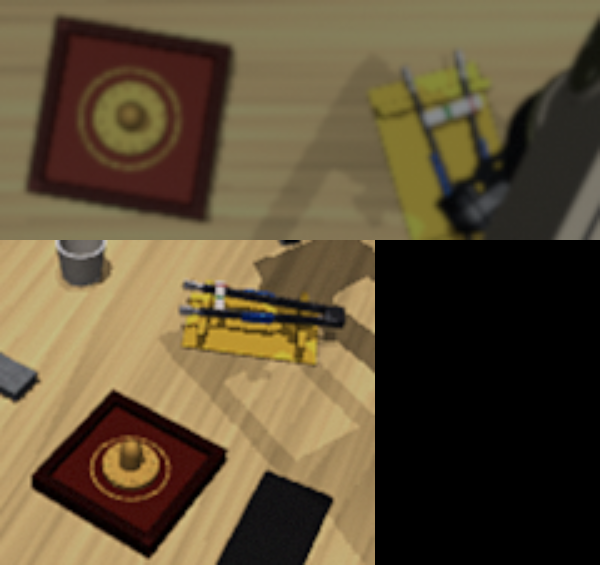

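The medallion lies flat and centred in the ring at (130,117) in the top crop, and the tweezers haven't moved. Next I'll line up over the pads.

```bash
python3 -m handwheel '{"series": [[[0.1,0.1,1,0,0,0.15,0.85],[0.1,0.1,2.5,0,0,0.29,0.85],[0.1,0.1,4,0,0,0.29,0.85],[0.1,0.1,4.8,0,0,0.29,0.85],[0.1,0.1,4.8,0,0,0.29,0.85],[0.1,0.1,4.8,0,0,0.29,0.85]]]}'; python3 -c "
from h import *;go((502,-255.3,12),19.1)"
```

```text
time: 11.38
tool_pos: [503.4, -254.2, 102.6]
tcp_rot: [180.0, -0.0, 19.8]
ft_force: [0.1, 0.9, 0.1]
finger_gap: 72.4
grip_force: 0.0
t 11.38 pos [ 503.4 -254.2  102.6] rot [ 1.7996e+02 -3.0000e-02  1.9780e+01] gap 72.4 F 0.0 [0.1 0.9 0.1] J [-32.   8.  99.   0.  73.  38.]
shift [-0.18  0.05  9.06] turn [ 0.001 -0.001  0.012]
```

```bash
python3 -m handwheel '{"series": [[[-0.15,0.05,1,0,0,0.01,0.85],[-0.15,0.05,2.5,0,0,0.01,0.85],[-0.15,0.05,4,0,0,0.01,0.85],[-0.15,0.05,5,0,0,0.01,0.85],[-0.15,0.05,5.5,0,0,0.01,0.85],[-0.15,0.05,5.5,0,0,0.01,0.85],[-0.15,0.05,5.5,0,0,0.01,0.85]]]}'; python3 -c "
from h import *;go((502,-255.3,12),19.1)"
```

```text
time: 12.25
tool_pos: [502.3, -255.2, 47.7]
tcp_rot: [180.0, -0.0, 19.1]
ft_force: [1.0, 0.4, 0.4]
finger_gap: 72.7
grip_force: 0.0
t 12.25 pos [ 502.3 -255.2   47.7] rot [ 1.7996e+02 -3.0000e-02  1.9130e+01] gap 72.7 F 0.0 [1.  0.4 0.4] J [-32.  11. 101.  -0.  68.  39.]
shift [-0.03 -0.    3.57] turn [ 0.001 -0.001  0.   ]
```

```bash
python3 -m handwheel '{"series": [[[0,0,1,0,0,0,0.85],[0,0,2.2,0,0,0,0.85],[0,0,3.2,0,0,0,0.85],[0,0,3.5,0,0,0,0.85],[0,0,3.5,0,0,0,0.7],[0,0,3.5,0,0,0,0.55],[0,0,3.5,0,0,0,0.46],[0,0,3.5,0,0,0,0.4],[0,0,3.5,0,0,0,0.36],[0,0,3.5,0,0,0,0.34],[0,0,3.5,0,0,0,0.34],[0,0,3.5,0,0,0,0.34]]]}' 20; python3 -c "
from h import *;go((502,-255.3,12),19.1)"
```

```text
time: 13.75
tool_pos: [503.0, -255.4, 13.8]
tcp_rot: [179.9, -0.1, 19.1]
ft_force: [-0.1, 1.6, 8.1]
finger_gap: 29.3
grip_force: 9.2
t 13.75 pos [ 503.  -255.4   13.8] rot [ 1.799e+02 -1.100e-01  1.912e+01] gap 29.3 F 9.2 [-0.1  1.6  8.1] J [-32.  14. 102.   0.  64.  39.]
shift [-0.09 -0.04  0.18] turn [ 0.002 -0.002  0.   ]
```

```bash
python3 -m handwheel '{"series": [[[0,0,-0.5,0,0,0,0.34],[0,0,-1.5,0,0,0,0.34],[0,0,-3,0,0,0,0.34],[0,0,-5,0,0,0,0.34],[0,0,-7,0,0,0,0.34],[0,0,-8.5,0,0,0,0.34],[0,0,-9,0,0,0,0.34],[0,0,-9,0,0,0,0.34],[0,0,-9,0,0,0,0.34]]]}'
python3 - <<'E'
from h import *
from bench import eyes
go((462.5,-31,100),19.1)
for n in ("top","side"):
    s=eyes.snapshot(n);pickle.dump(s,open(n+"2.pkl","wb"))
    p=proj(s,(545,-240,105)).astype(int)
    c=cv2.resize(s["img"][p[1]-40:p[1]+40,p[0]-55:p[0]+55,::-1],None,fx=3.6,fy=3.6,interpolation=cv2.INTER_CUBIC); print(n,p-[55,40])
    o=c if n=="top" else np.vstack([o,c])
cv2.imwrite("pics/c4.png",o)
E
```

```text
time: 14.88
tool_pos: [501.3, -254.6, 101.1]
tcp_rot: [-179.9, 0.1, 19.1]
ft_force: [0.4, -0.5, -1.2]
finger_gap: 29.2
grip_force: 6.1
t 14.88 pos [ 501.3 -254.6  101.1] rot [-1.7993e+02  6.0000e-02  1.9120e+01] gap 29.2 F 6.1 [ 0.4 -0.5 -1.2] J [-32.   7.  99.  -0.  73.  39.]
shift [  3.66 -22.39   0.14] turn [-0.001  0.001  0.   ]
top [308 158]
side [249  75]
```

View pics/c4.png

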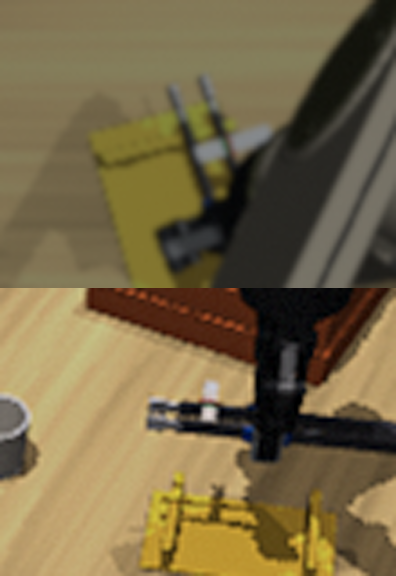

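The tweezers are lifted level and the rails are empty. The tips are at about (172,88) and (205,80) in the top crop, roughly 15 to 17 mm apart. I'll carry them to the bud and refine the gap there.

```bash
python3 -m handwheel '{"series": [[[0.2,-1,0,0,0,0,0.335],[0.5,-3,0,0,0,0,0.335],[1,-5.5,0,0,0,0,0.33],[1.4,-8.5,0,0,0,0,0.33],[1.9,-11.5,0,0,0,0,0.33],[2.3,-14.5,0,0,0,0,0.33],[2.8,-17.2,0.3,0,0,0,0.33],[3.2,-19.5,0.8,0,0,0,0.33],[3.5,-21.3,1.3,0,0,0,0.33],[3.7,-22.2,1.6,0,0,0,0.33],[3.7,-22.4,1.7,0,0,0,0.33],[3.7,-22.4,1.7,0,0,0,0.33]]]}'
cat > m.py <<'E'
from h import *
from bench import eyes,status
import sys
go((462.5,-31,82),19.1)
st=status.sense();P=st["tool_pos"];y=np.radians(st["tcp_rot"][2]);c,s=np.cos(y),np.sin(y)
for n in ("top","side"):
    S=eyes.snapshot(n)
    z=P[2]+18.2+6   # arms' top
    xs=np.arange(30,96,.25);ys=np.arange(30,-30,-.25)
    U=np.array([[proj(S,(P[0]+a*c-b*s,P[1]+a*s+b*c,z)) for b in ys] for a in xs[::-1]],np.float32)
    w=cv2.remap(S["img"],U[...,0],U[...,1],cv2.INTER_CUBIC)[...,::-1]
    w=cv2.resize(w,None,fx=1.6,fy=1.6)
    for k in range(-30,31,10): cv2.line(w,(int((30-k)*6.4),0),(int((30-k)*6.4),6),(0,255,0),1)
    o=w if n=="top" else np.hstack([o,w])
cv2.imwrite(sys.argv[1],o);print(o.shape)
E
python3 m.py pics/m1.png
```

```text
time: 16.48
tool_pos: [463.5, -31.5, 85.1]
tcp_rot: [180.0, 0.0, 19.1]
ft_force: [-0.6, 0.3, -1.1]
finger_gap: 28.4
grip_force: 6.3
t 16.48 pos [463.5 -31.5  85.1] rot [179.99   0.    19.12] gap 28.4 F 6.3 [-0.6  0.3 -1.1] J [-10.  -7. 115.  -0.  71.  61.]
shift [-0.08 -0.08  0.31] turn [0. 0. 0.]
(422, 768, 3)
```

View pics/m1.png

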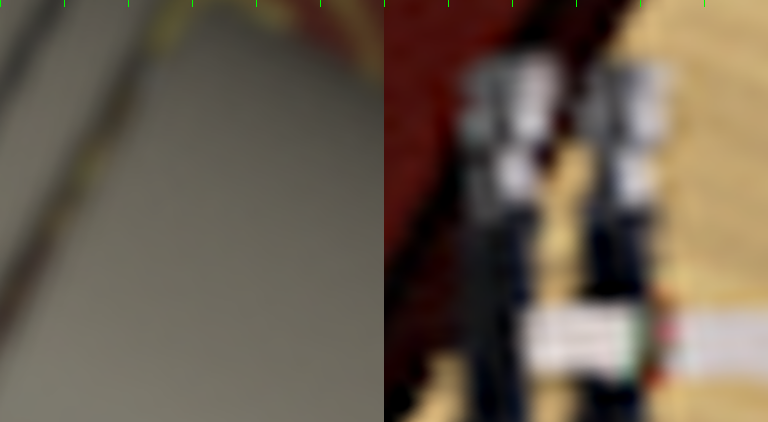

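The top view is blocked by the arm. In the side view, the left half of the picture, the two bright tips are about 16 to 18 mm apart centre to centre at columns 540 and 645, and the red needle at 660 is beside the green mark at 638. I'll quantify it with the blue-channel profile and calibrate against the relaxed picture.

```bash
cat > g.py <<'E'
from h import *
from bench import eyes,status
def prof(S,O,yaw,z,x0,x1,y0=30,y1=-45,ch=2):
    c,s=np.cos(np.radians(yaw)),np.sin(np.radians(yaw)); ys=np.arange(y0,y1,-.5); xs=np.arange(x0,x1,.5)
    U=np.array([[proj(S,(O[0]+a*c-b*s,O[1]+a*s+b*c,z)) for b in ys] for a in xs],np.float32)
    return ys,cv2.remap(S["img"],U[...,0],U[...,1],cv2.INTER_LINEAR).mean(0)
if __name__=="__main__":
    S=eyes.snapshot("side");pickle.dump(S,open("side3.pkl","wb"));P=status.sense()["tool_pos"]
    S0=pickle.load(open("side0.pkl","rb"))
    for nm,S,O,z,y1 in(("relaxed",S0,(501,-252.5),38,-45),("now",S,P,P[2]+24.2,-25)):
        ys,w=prof(S,O,19.1,z,77,84,30,y1); print(nm,"tip",[(float(a),int(b[2])) for a,b in zip(ys,w)][::2])
        for x in (43,):
            ys,w=prof(S,O,19.1,z+1,x-1.5,x+1.5,12,y1); print(nm,"bar",[(float(a),*b.astype(int).tolist()) for a,b in zip(ys,w)][::2])
E
python3 g.py
```

```text
relaxed tip [(30.0, 87), (29.0, 86), (28.0, 85), (27.0, 84), (26.0, 83), (25.0, 82), (24.0, 80), (23.0, 77), (22.0, 74), (21.0, 71), (20.0, 69), (19.0, 66), (18.0, 63), (17.0, 60), (16.0, 66), (15.0, 83), (14.0, 100), (13.0, 117), (12.0, 130), (11.0, 133), (10.0, 136), (9.0, 138), (8.0, 137), (7.0, 124), (6.0, 111), (5.0, 97), (4.0, 85), (3.0, 80), (2.0, 76), (1.0, 72), (0.0, 69), (-1.0, 72), (-2.0, 76), (-3.0, 80), (-4.0, 84), (-5.0, 88), (-6.0, 92), (-7.0, 97), (-8.0, 101), (-9.0, 103), (-10.0, 104), (-11.0, 105), (-12.0, 105), (-13.0, 105), (-14.0, 101), (-15.0, 98), (-16.0, 95), (-17.0, 91), (-18.0, 87), (-19.0, 83), (-20.0, 80), (-21.0, 76), (-22.0, 74), (-23.0, 72), (-24.0, 69), (-25.0, 67), (-26.0, 69), (-27.0, 74), (-28.0, 80), (-29.0, 86), (-30.0, 95), (-31.0, 103), (-32.0, 111), (-33.0, 118), (-34.0, 124), (-35.0, 122), (-36.0, 120), (-37.0, 118), (-38.0, 116), (-39.0, 112), (-40.0, 111), (-41.0, 109), (-42.0, 108), (-43.0, 108), (-44.0, 108)]
relaxed bar [(12.0, 71, 68, 73), (11.0, 101, 99, 104), (10.0, 132, 130, 136), (9.0, 162, 160, 167), (8.0, 173, 171, 178), (7.0, 183,
[... 2059 characters left out ...]
90), (5.0, 209, 200, 197), (4.0, 210, 201, 198), (3.0, 212, 202, 199), (2.0, 212, 202, 199), (1.0, 211, 202, 198), (0.0, 211, 201, 198), (-1.0, 211, 201, 198), (-2.0, 213, 203, 200), (-3.0, 215, 205, 202), (-4.0, 211, 203, 199), (-5.0, 204, 200, 193), (-6.0, 196, 197, 187), (-7.0, 176, 178, 166), (-8.0, 148, 147, 134), (-9.0, 120, 117, 102), (-10.0, 113, 103, 88), (-11.0, 123, 102, 88), (-12.0, 133, 101, 89), (-13.0, 148, 115, 106), (-14.0, 169, 143, 136), (-15.0, 189, 171, 166), (-16.0, 202, 189, 186), (-17.0, 204, 194, 191), (-18.0, 207, 198, 196), (-19.0, 209, 200, 199), (-20.0, 208, 198, 197), (-21.0, 207, 197, 196), (-22.0, 206, 196, 195), (-23.0, 206, 196, 195), (-24.0, 206, 195, 195)]
```

The finger gap puts the tips 14.8 mm apart and the measured tip spacing puts them at about 13.5 mm. The needle covers the mark, and the tips reach x≈86 as expected. I'll lower slightly and let everything settle.

```bash
python3 -m handwheel '{"series": [[[-0.1,0,0.3,0,0,0,0.33],[-0.1,0,0.7,0,0,0,0.33],[-0.1,0,1,0,0,0,0.33],[-0.1,0,1,0,0,0,0.33],[-0.1,0,1,0,0,0,0.33],[-0.1,0,1,0,0,0,0.33],[-0.1,0,1,0,0,0,0.33],[-0.1,0,1,0,0,0,0.33]]]}'
python3 - <<'E'
from h import *
from bench import eyes,status
from g import prof
go((462.3,-31,75),19.1)
S=eyes.snapshot("side");P=status.sense()["tool_pos"];cv2.imwrite("pics/fin.png",cv2.resize(S["img"][110:260,190:390,::-1],None,fx=4,fy=4,interpolation=cv2.INTER_CUBIC))
ys,w=prof(S,P,19.1,P[2]+24.2,77,84,22,-20);print([(float(a),int(b[2])) for a,b in zip(ys,w)][::2])
E
```

```text
time: 17.62
tool_pos: [462.5, -31.5, 75.2]
tcp_rot: [180.0, -0.0, 19.1]
ft_force: [0.4, -0.2, -0.5]
finger_gap: 28.3
grip_force: 6.3
t 17.62 pos [462.5 -31.5  75.2] rot [180.    -0.    19.13] gap 28.3 F 6.3 [ 0.4 -0.2 -0.5] J [-10.  -6. 116.  -0.  70.  61.]
shift [-0.   -0.06  0.02] turn [ 0.    -0.     0.001]
[(22.0, 7), (21.0, 5), (20.0, 16), (19.0, 34), (18.0, 53), (17.0, 65), (16.0, 73), (15.0, 81), (14.0, 81), (13.0, 78), (12.0, 76), (11.0, 99), (10.0, 130), (9.0, 161), (8.0, 167), (7.0, 164), (6.0, 159), (5.0, 124), (4.0, 81), (3.0, 38), (2.0, 32), (1.0, 39), (0.0, 49), (-1.0, 60), (-2.0, 71), (-3.0, 81), (-4.0, 78), (-5.0, 71), (-6.0, 64), (-7.0, 86), (-8.0, 120), (-9.0, 155), (-10.0, 170), (-11.0, 170), (-12.0, 171), (-13.0, 159), (-14.0, 138), (-15.0, 117), (-16.0, 106), (-17.0, 107), (-18.0, 108), (-19.0, 110)]
```

View pics/fin.png

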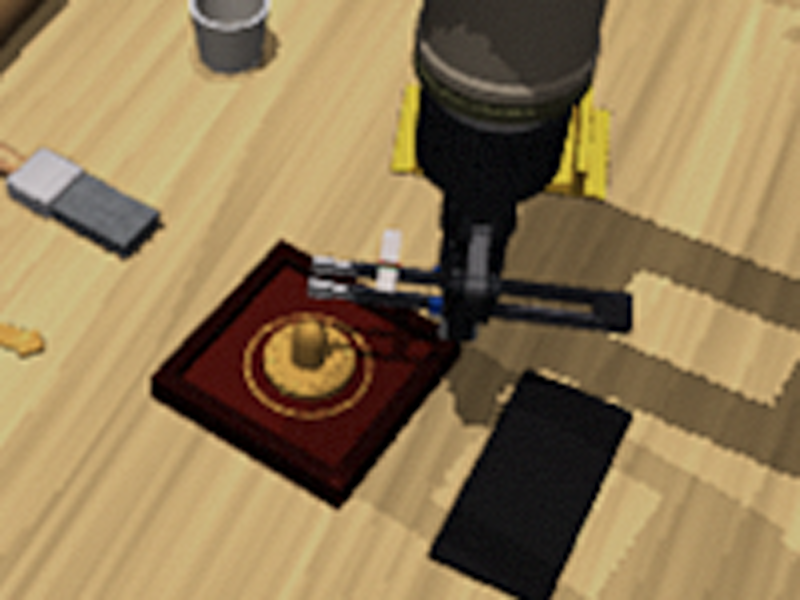

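The tips at (325,275) are directly above the bud at (308,335). The arms look parallel, with about 18 mm between arm centres, which is a gap of about 14 mm. I'm handing in.

```bash
python3 -c "
from bench import r; print(r.hand_in())"
```

```text
the job is handed in; nothing more can be done
None
```

I handed the job in at about 17.6 s, with no verdict shown: the medallion is flat in the ring, bud up, and the tweezers are held level about 4 cm above it with the tips about 14 mm apart.

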